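# Refit and set the concentric trim and gain controls of a bench preamp

### The job

The preamp has its new dual pots in: put every trim knob that lies on the bench back on the brass shaft of its own colour, turning it as you press until the keyway finds the key and it drops fully home. On each of those channels first turn the trim knob to the 12 o'clock mark without shifting the outer gain ring, then turn the gain ring up to the same mark without shifting the trim; where a knob is missing leave that gain ring as it is, and do not push the other things on the bench about. Only when all of them are set, flip the output toggle on (away from you).

Things in the scene. Friction and masses are not known exactly. Their poses are not given: they have to be found in the camera images.
- preamp: Fixed three-channel preamp, low grey case 106 (x) x 280 (y) x 50 mm, controls on its dark top face. Origin: centre of underside; +x = up on the face (12 o'clock), away from the operator, +y to his left. Concentric controls on the line x = 0; at each, a long white mark on the face 26 to 33 mm towards +x is 12 o'clock: trim zero and reference gain. Toggle pivot at x 0, y +115, height 52 mm.
- knob_red: Loose trim knob, red cap, white pointer line; 25 mm diameter, 26 mm high, 18 g; starts upright on the bench (None if absent). Origin: centre of its underside; z up, +x = pointer direction. Bore from below 9.4 mm wide, 14.5 mm deep, with one keyway 3.9 mm wide under the pointer. Home: underside 69.5 mm above the bench; resting on top of the key, not in it: 75.5 mm.
- shaft_red (a joint): Angle of the red channel's trim shaft: 0 = key towards the 12 o'clock mark, positive clockwise from above, -2.6 to 2.6 rad. Stays where left (friction 0.035 N m). With the knob home the pointer lies over the key, with about 0.1 rad of play either way, and may spring back 0.05 rad or so when let go.
- shaft_red_top (a point): Top centre of the red channel's brass trim shaft (preamp y +60 mm; red disc round the control), 84 mm above the bench; point +x = direction of its key. Shaft 8.4 mm diameter, tapered over the top 4 mm, 16 mm clear above the ring. One key 3 mm wide, out to 8.8 mm from the axis, its top 8.5 mm below the shaft's top.
- ring_red (a joint): Angle of the red channel's outer gain ring: 0 = its white line at the 12 o'clock mark, positive clockwise from above, -2.6 to 2.6 rad; starts turned far down (-2.5 to -1.7). Stays where left (friction 0.05 N m). Black ribbed ring, 42 mm diameter, 52 to 68 mm above the bench, round the trim shaft; its side is plumb over the lower 12 mm.
- ring_red_index (a point): White index line on top of the red channel's gain ring, 19 mm from the axis, 68 mm above the bench; its +x points outward along the line.
- knob_blue: Loose trim knob, blue cap, white pointer line; 25 mm diameter, 26 mm high, 18 g; starts upright on the bench (None if absent). Origin: centre of its underside; z up, +x = pointer direction. Bore from below 9.4 mm wide, 14.5 mm deep, with one keyway 3.9 mm wide under the pointer. Home: underside 69.5 mm above the bench; resting on top of the key, not in it: 75.5 mm.
- shaft_blue (a joint): Angle of the blue channel's trim shaft: 0 = key towards the 12 o'clock mark, positive clockwise from above, -2.6 to 2.6 rad. Stays where left (friction 0.035 N m). With the knob home the pointer lies over the key, with about 0.1 rad of play either way, and may spring back 0.05 rad or so when let go.
- shaft_blue_top (a point): Top centre of the blue channel's brass trim shaft (preamp y -13 mm; blue disc round the control), 84 mm above the bench; point +x = direction of its key. Shaft 8.4 mm diameter, tapered over the top 4 mm, 16 mm clear above the ring. One key 3 mm wide, out to 8.8 mm from the axis, its top 8.5 mm below the shaft's top.
- ring_blue (a joint): Angle of the blue channel's outer gain ring: 0 = its white line at the 12 o'clock mark, positive clockwise from above, -2.6 to 2.6 rad; starts turned far down (-2.5 to -1.7). Stays where left (friction 0.05 N m). Black ribbed ring, 42 mm diameter, 52 to 68 mm above the bench, round the trim shaft; its side is plumb over the lower 12 mm.
- ring_blue_index (a point): White index line on top of the blue channel's gain ring, 19 mm from the axis, 68 mm above the bench; its +x points outward along the line.
- knob_yellow: Loose trim knob, yellow cap, white pointer line; 25 mm diameter, 26 mm high, 18 g; starts upright on the bench (None if absent). Origin: centre of its underside; z up, +x = pointer direction. Bore from below 9.4 mm wide, 14.5 mm deep, with one keyway 3.9 mm wide under the pointer. Home: underside 69.5 mm above the bench; resting on top of the key, not in it: 75.5 mm.
- shaft_yellow (a joint): Angle of the yellow channel's trim shaft: 0 = key towards the 12 o'clock mark, positive clockwise from above, -2.6 to 2.6 rad. Stays where left (friction 0.035 N m). With the knob home the pointer lies over the key, with about 0.1 rad of play either way, and may spring back 0.05 rad or so when let go.
- shaft_yellow_top (a point): Top centre of the yellow channel's brass trim shaft (preamp y -86 mm; yellow disc round the control), 84 mm above the bench; point +x = direction of its key. Shaft 8.4 mm diameter, tapered over the top 4 mm, 16 mm clear above the ring. One key 3 mm wide, out to 8.8 mm from the axis, its top 8.5 mm below the shaft's top.
- ring_yellow (a joint): Angle of the yellow channel's outer gain ring: 0 = its white line at the 12 o'clock mark, positive clockwise from above, -2.6 to 2.6 rad; starts turned far down (-2.5 to -1.7). Stays where left (friction 0.05 N m). Black ribbed ring, 42 mm diameter, 52 to 68 mm above the bench, round the trim shaft; its side is plumb over the lower 12 mm.
- ring_yellow_index (a point): White index line on top of the yellow channel's gain ring, 19 mm from the axis, 68 mm above the bench; its +x points outward along the line.
- output_toggle (a joint): Output toggle switch: 0 = off, leaning 0.4 rad towards the operator (case -x); 0.8 = on, leaning 0.4 rad away (case +x). It swings about a pivot along the case's y, with light friction (0.02 N m), and stays where left.
- toggle_tip (a point): Near the tip of the toggle's steel bat handle, 24 mm from its pivot (handle 27 mm long, 4 to 7 mm thick); 74 mm above the bench when off or on.
- pliers: Small pliers with blue handles, 50x122x12 mm, lying; bystander. Origin: centre of its underside.
- vial1: Vial with white cap, 27 mm diameter, 45 mm high; bystander. Origin: centre of its underside.
- transformer: Small transformer with yellow winding, 28x36x31 mm; bystander. Origin: centre of its underside.
- tape_amber: Roll of amber tape, 62 mm across, 12 mm high; bystander. Origin: centre of its underside.
- solder_mat: Fixed blue silicone mat, 248 (x) x 352 (y) mm, its top 7 mm above the bench, a board holder standing on it; origin at its centre. Its left edge lies about 5 cm to the right of the nearest knob place.
- rework_stand: Fixed stand of the hot-air hand piece, an obstacle to go round: a post 320 mm high 0.1 m to the right of its origin, an arm at 240 mm height, and the hand piece hanging 0.05 m nearer and 0.125 m left of the origin, up to 335 mm high. A magnifier lamp's arm also crosses behind the preamp, about 0.25 to 0.4 m up, 0.1 m beyond the controls.
Not all that is in view belongs to the job. Leave any green look-alike of the knob_red alone.

How it is judged:
By the outcome, as a careful person would: the job done as asked, in the order asked, and still so for the second after the job is handed in, with the robot touching nothing.
Of knob_red, knob_blue, knob_yellow only 2 to 3 are there at a start; the rules pass over those that are not, and their reading is None.
At some moment in a run one of knob_red, knob_blue, knob_yellow may be knocked a few centimetres aside while the robot is not near it.
Once in a run the grip may slacken for a moment while it holds something.
It also fails if it takes over 210 s, if anything falls off the work surface, if the arm or the gripper's body presses on something with over 40 N, if the wrist force passes 120 N, or if a joint passes its speed limit or range.

### The arm

A 6-joint arm with a two-finger parallel gripper is mounted at the origin on a cart in front of the work surface, level with it; the furniture and walls round the work are solid. World frame = base frame: x ahead of the robot, y to its left, z up, the work surface at z = 0. Lengths are in mm, angles in rad, forces in N, time in s.
With the tool pointing down it reaches from about 225 to 875 mm from the base axis. Payload 3.4 kg.
Tool frame: the origin (TCP) lies midway between the tips of the shut fingers; the grasp point (between the pads) lies 19 mm behind it; z points along the fingers, y is the line along which they close (so a half turn about z gives the same grasp; the last joint's range is limited). The gripper opens to 85 mm and grips with 20 to 120 N. Pads are 22 mm wide; open, the fingers measure 114 mm over their backs; the gripper's body (76 mm by 85 mm) begins 54 mm behind the grasp point. The pads swing forward as they close: fully open they stand 13 mm farther back than shut.
Start: joints at [1.008, 0.276, 1.505, -0, 1.361, -0.121], TCP at [245.872, 519.817, 231.328] pointing down, gripper open.
Joint ranges: [-2.89, 2.89], [-0.75, 2.08], [0.22, 2.7], [-1.18, 4.32], [0.11, 2.71], [-2.7, 2.7]. Speed limits (rad/s): [2.57, 2.57, 3.14, 3.14, 3.14, 3.14].

### API

Orientations are given as a unit quaternion [w, x, y, z].
In Python, from bench import monitor, snapshot, job gives the robot as it stands.
- The arm moves only by the tool jog_arm, never from a script. Its argument "series" is text: rows parted by semicolons, each of 4 numbers parted by spaces: the shift along the tool's x, y, z in mm, then the turn about the tool's z in rad. A call has 1 to 20 rows; each row shifts and turns the commanded pose from where the row before left it, along the tool's axes as they then stand; what a row does not reach is not made up. A row lasts 1/8 s, in which the tool goes at most 62.5 mm and 10.7 degrees, less where a joint would pass 70% of its speed; a pose out of reach is approached as far as the arm can. A call is refused whole if a number of a shift passes 62.5 or a number of a turn 0.188, either way. A call with a gripper value outside its range is refused whole. "jaw" is the gripper command: -1 is shut, 1 is fully open, values between are in proportion, set as the call begins (left out, the last holds). The fingers move at their own pace and stop on an object; "force" is the grip in N (left out, the last holds). Time passes only in rows, so rows that do not move let the fingers close. It gives the time, the measured TCP pose, the force, the opening and the grip force at its end, in the units of the state.
- monitor.state(): the state, without advancing time (a new reading comes with each control period).
- snapshot(name): name is "scene" or "top" or "wrist"; returns a dict with "img" (400x640x3 uint8, red, green, blue), "fx", "fy", "cx", "cy" (pixels), "extrinsics" (4x4, takes a point from camera to world coordinates). Camera axes: x right, y down, z forward; pixel columns grow to the right and rows downward; lengths in mm; the calibration is good to about 2 mm. A picture is of the moment at which its call begins. There is no depth.
- job.close_job(): hands the job in; it is judged then, once.
The state is a dict: "t": time; "q": joint angles; "joint_velocities": joint speeds; "effort": joint torques, N m; "tool_pos": TCP position; "tcp_rot": TCP orientation; "ft_force": force on the tool from outside, world axes, zero at the start; "wrist_torque": the same for the moment, N m; "opening": opening from 0.0 (shut) to 1.0 (fully open); "gripper_force": force on a finger pad.
Only numpy, scipy, OpenCV 4.12 (cv2) and the standard library are available. Lean on these libraries where they do the work, as an engineer would, in place of code of your own. Each camera call takes 0.05 s, during which the arm holds its last target. There are 200 camera calls.

## Working session

There is one attempt and no reset: what is moved stays moved. The work goes in short steps, Python scripts to look and compute and a tool call to move; the robot and the scene stay as the last step left them, time stands still between calls to the robot, and variables do not carry over. Pictures are saved under pics/ and viewed, at most 18 in all, crops included, and the job is handed in when it is done.

Besides the shell and the picture viewer there is one more tool, called after "Emit:" as name(argument=value, ...) on one line, values as JSON. jog_arm: Moves the arm, as the interface text tells. Its arguments: {"type":"object","properties":{"series":{"type":"string"},"jaw":{"type":"number"},"force":{"type":"number"}},"required":["series"]}

```bash
ls; mkdir -p pics; cat > h.py <<'E'
import numpy as np, cv2
from bench import monitor, snapshot, job
def save(s,n): cv2.imwrite('pics/'+n, s['img'][:,:,::-1])
def ray(s,u,v,z):
    E=np.array(s['extrinsics']); d=E[:3,:3]@np.array([(u-s['cx'])/s['fx'],(v-s['cy'])/s['fy'],1]); o=E[:3,3]
    return o+d*(z-o[2])/d[2]
def proj(s,p):
    E=np.array(s['extrinsics']); c=E[:3,:3].T@(np.array(p)-E[:3,3]); return np.array([s['cx']+s['fx']*c[0]/c[2], s['cy']+s['fy']*c[1]/c[2]])
E
python3 - <<'E'
from h import *
ims=[snapshot(n) for n in ('scene','top')]
for n,s in zip(('scene','top'),ims):
    save(s,n+'1.png'); print(n,s['fx'],s['cx'],s['cy'],np.round(s['extrinsics'],3).tolist())
print(monitor.state())
E
```

```text
pics
scene 366.19217533834995 313.38151682359387 198.57239951174805 [[-0.563, -0.42, 0.712, -178.548], [-0.826, 0.281, -0.488, 542.411], [0.005, -0.863, -0.505, 525.788], [0.0, 0.0, 0.0, 1.0]]
top 380.7952293101935 315.0492300917272 194.90242010755318 [[-0.027, -0.985, 0.168, 231.158], [-0.999, 0.024, -0.025, 152.774], [0.021, -0.168, -0.986, 1194.224], [0.0, 0.0, 0.0, 1.0]]
{'t': 0.1, 'q': array([ 1.00800627e+00,  2.76565795e-01,  1.50600528e+00,  8.82238253e-06,
        1.36071702e+00, -1.20998668e-01]), 'joint_velocities': array([-1.04173434e-03, -1.70026186e-03, -2.11392315e-03, -5.63941373e-06,
       -3.12801108e-04, -4.48084350e-04]), 'effort': array([ 2.88052877e-03, -4.17698479e+01, -2.46405530e+01, -1.79201024e-04,
        5.76845807e-03, -1.88071681e-05]), 'tool_pos': array([245.59424659, 519.3896827 , 230.50730535]), 'tcp_rot': array([-2.88282180e-04,  2.19104464e-01,  9.75701038e-01, -7.97212432e-04]), 'ft_force': array([-1.11328929,  0.68298589, -0.21006717]), 'wrist_torque': array([0.0130395 , 0.03761427, 0.02060283]), 'gripper_force': 0.0, 'opening': 0.9958405318547862}
```

View pics/top1.png

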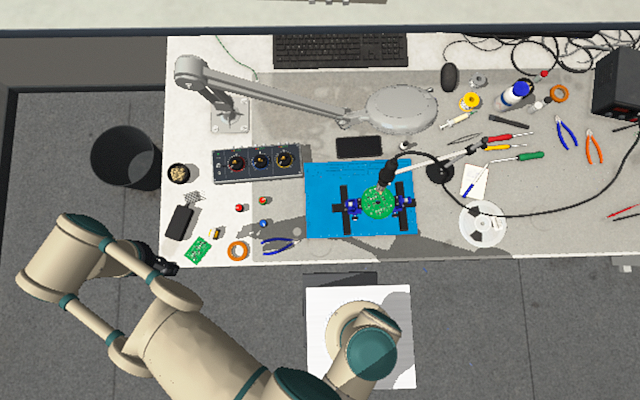

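View pics/scene1.png

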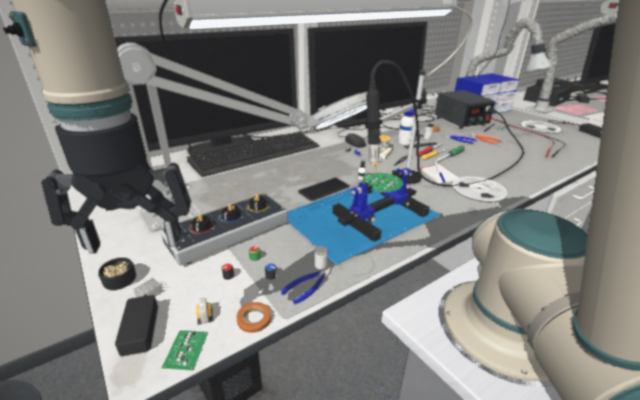

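The top view shows a red knob at (239,208), a green/red one at (264,200), and a blue one at (264,223). The transformer is at (216,233) and the preamp's discs are at (236,162), (260,160) and (285,159). I'll check these candidates in one close crop.

```bash
python3 - <<'E'
from h import *
a=cv2.imread('pics/top1.png'); b=cv2.imread('pics/scene1.png')
A=cv2.resize(a[140:260,165:310],(580,480),interpolation=cv2.INTER_CUBIC)[:,:]
cv2.imwrite('pics/c1.png',cv2.resize(a[142:242,170:310],(784,560),interpolation=cv2.INTER_CUBIC))
cv2.imwrite('pics/c2.png',cv2.resize(b[185:305,160:330],(793,560),interpolation=cv2.INTER_CUBIC))
s=snapshot('top')
for n,u,v,z in [('red',239,208,26),('green',264,200,26),('blue',264,223,26),('pr',236,162,70),('pb',260,160,70),('py',285,159,70)]: print(n,ray(s,u,v,z).round(0))
E
```

```text
red [394. 358.  26.]
green [417. 281.  26.]
blue [346. 282.  26.]
pr [529. 360.  70.]
pb [534. 288.  70.]
py [535. 212.  70.]
```

View pics/c1.png

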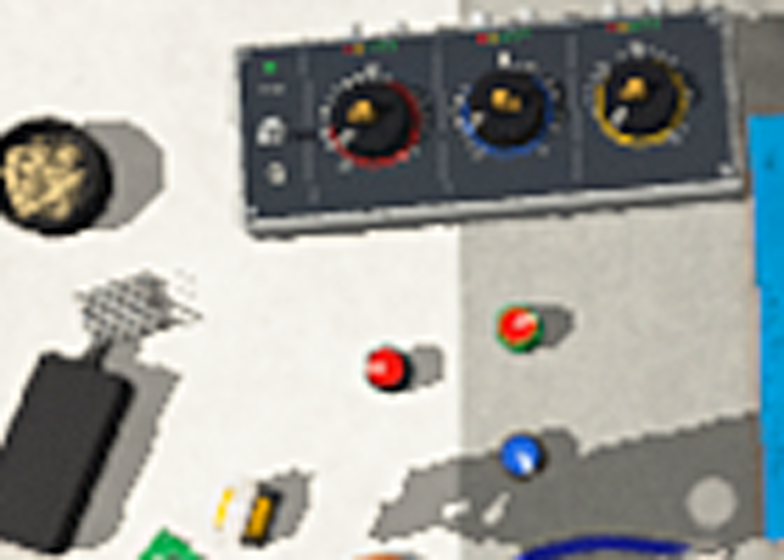

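View pics/c2.png

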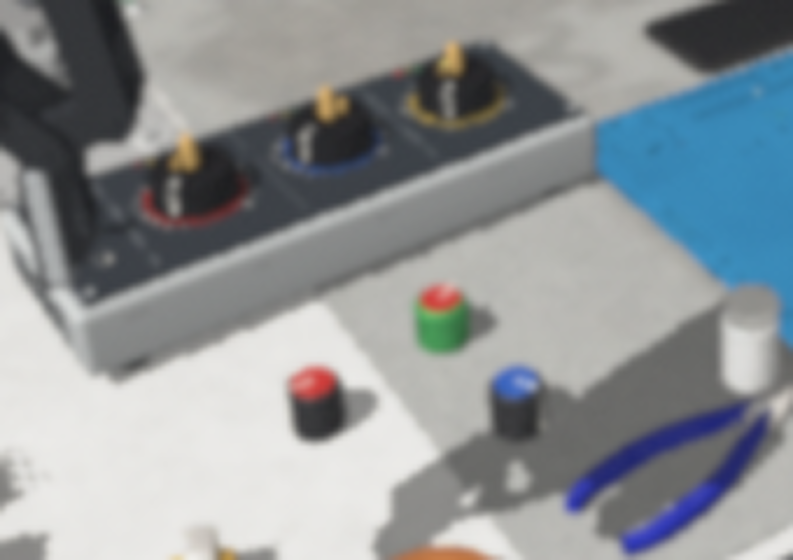

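Choice: the black-bodied knob with the red cap at top (239,208) and the blue one at (264,223). The green-bodied one with a red cap at (263,200) is the look-alike, and the yellow knob is absent, since that spot holds the transformer. Next I'll get a closer look with the wrist camera.

Emit:
jog_arm(series="-43 -18 -5 0;-43 -18 -5 0;-43 -18 -5 0;-43 -18 -5 0;-43 -18 -5 0;-43 -18 -5 0;0 0 0 0;0 0 0 0")

```text
t: 1.15
tool_pos: [432.4, 312.0, 261.0]
tcp_rot: [-0.001, 0.219, 0.976, 0.0]
ft_force: [-0.7, 0.2, 1.1]
opening: 0.998
gripper_force: 0.0
```

```bash
python3 - <<'E'
from h import *
s=snapshot('wrist'); save(s,'w1.png'); np.save('w1.npy',s,allow_pickle=True)
print(s['fx'],s['cx'],s['cy'],np.round(s['extrinsics'],3).tolist()); st=monitor.state(); print(st['tool_pos'],st['tcp_rot'],st['q'])
E
```

```text
343.7766907920378 317.36914769485367 198.60163654913504 [[0.427, 0.874, 0.232, 373.482], [0.904, -0.413, -0.11, 340.033], [-0.0, 0.257, -0.966, 403.692], [0.0, 0.0, 0.0, 1.0]]
[432.10353167 312.36943588 260.97630039] [-6.10649672e-04  2.18887538e-01  9.75749902e-01  2.83240511e-05] [ 4.94820035e-01  1.97386832e-01  1.53853374e+00  8.55428561e-04
  1.40655678e+00 -6.34768015e-01]
```

View pics/w1.png

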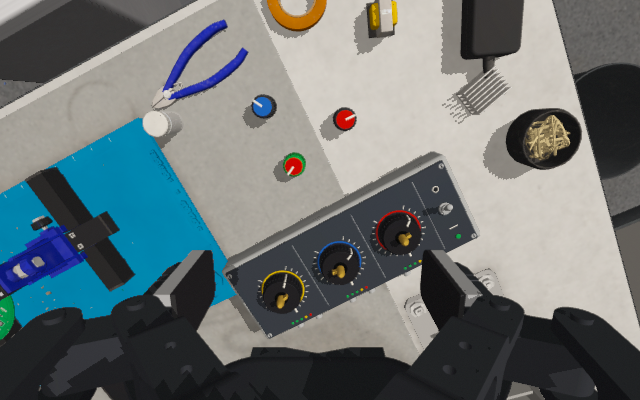

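The wrist view shows red (345,119), blue (263,106) and the green look-alike (293,165). The preamp channels are at (400,232) red, (340,263) blue and (282,293) yellow, with the toggle at (446,208). Now I'll measure them.

```bash
python3 - <<'E'
from h import *
s=np.load('w1.npy',allow_pickle=True).item(); im=s['img']; hsv=cv2.cvtColor(im,cv2.COLOR_RGB2HSV); H,S,V=[hsv[...,i].astype(int) for i in range(3)]
yy,xx=np.mgrid[:400,:640]
def near(u,v,r): return (xx-u)**2+(yy-v)**2<r*r
cols={'red':(H<8)|(H>172),'blue':(H>100)&(H<125),'yellow':(H>20)&(H<32)}
for n,u,v in (('red',345,119),('blue',263,106)):
    cap=near(u,v,17)&cols[n]&(S>140)&(V>90); white=near(u,v,10)&(S<90)&(V>140)
    c,r=cv2.minEnclosingCircle(np.argwhere(cap|white)[:,::-1].astype(np.float32)); 
    w=np.argwhere(white).mean(0)[::-1]; P=ray(s,*c,26); W=ray(s,*w,26); print(n,c,r,w,P.round(1),'dir',np.arctan2(*(W-P)[[1,0]]).round(3),np.linalg.norm(W-P).round(1))
for n,u,v in (('red',400,232),('blue',340,263),('yellow',282,293)):
    m=near(u,v,32)&cols[n]&(S>120)&(V>80)
    if n=='yellow': m&=~near(u,v,17)
    if n=='red': m&=~near(u,v,17)
    p=np.argwhere(m)[:,::-1].astype(np.float32); e=cv2.fitEllipse(cv2.convexHull(p)); print('disc',n,len(p),e,ray(s,*e[0],51).round(1))
c=im[170:330,220:480]; cv2.imwrite('pics/c3.png',cv2.resize(c[:,:,::-1],(800,492),interpolation=cv2.INTER_CUBIC))
E
```

```text
red (345.1400146484375, 118.86000061035156) 9.664430618286133 [350.   116.76] [397.1 361.7  26. ] dir 1.531 5.6
blue (262.0, 106.0) 9.848958015441895 [257.82608696 103.43478261] [347.3 287.4  26. ] dir -2.559 5.0
disc red 182 ((397.912841796875, 230.88082885742188), (41.75310134887695, 45.51784133911133), 66.87653350830078) [528.6 363.7  51. ]
disc blue 163 ((338.9886169433594, 260.5751953125), (40.148197174072266, 44.021820068359375), 86.03092956542969) [533.2 291.2  51. ]
disc yellow 180 ((284.7315368652344, 296.80865478515625), (45.64850616455078, 56.22400665283203), 156.1270751953125) [547.8 216.2  51. ]
```

View pics/c3.png

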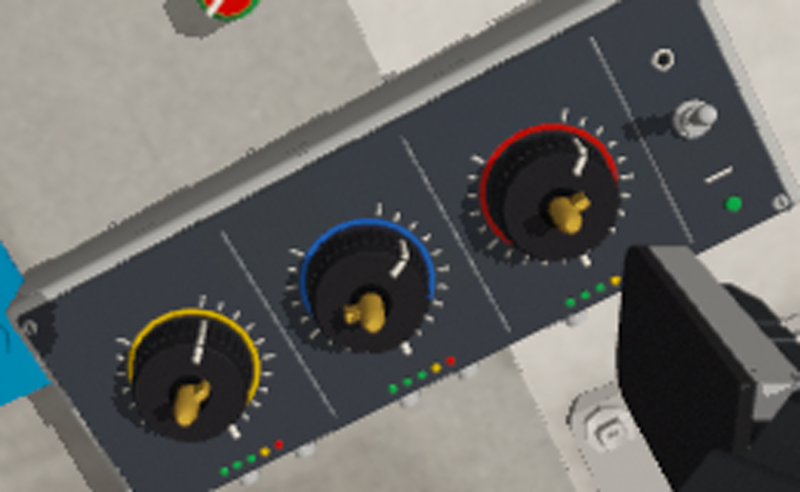

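Emit:
jog_arm(series="-29 19 30 0;-29 19 30 0;-29 19 30 0;0 0 0 0;0 0 0 0")

```text
t: 1.82
tool_pos: [534.7, 327.1, 171.3]
tcp_rot: [-0.001, 0.218, 0.976, -0.0]
ft_force: [-0.4, 0.7, -0.9]
opening: 0.998
gripper_force: 0.0
```

```bash
python3 - <<'E'
from h import *
s=snapshot('wrist'); save(s,'w2.png'); np.save('w2.npy',s,allow_pickle=True)
for p in [(529,363,84),(533,291,84)]: print(proj(s,p))
c=s['img'][90:330,150:470]; cv2.imwrite('pics/c4.png',cv2.resize(c[:,:,::-1],(800,600),interpolation=cv2.INTER_CUBIC))
E
```

```text
[361.3407328  175.39894196]
[269.84231828 223.12317206]
```

View pics/c4.png

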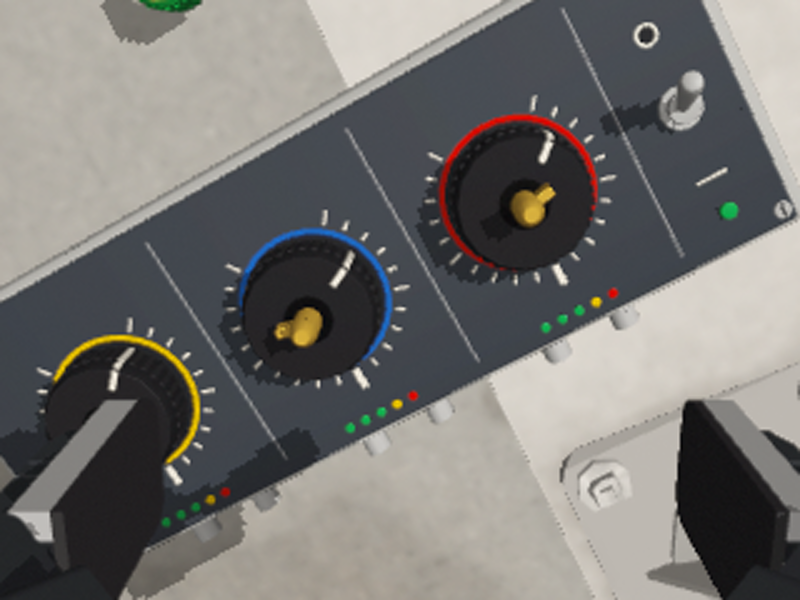

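```bash
python3 - <<'E'
from h import *
s=np.load('w2.npy',allow_pickle=True).item(); im=s['img']; hsv=cv2.cvtColor(im,cv2.COLOR_RGB2HSV); H,S,V=[hsv[...,i].astype(int) for i in range(3)]
yy,xx=np.mgrid[:400,:640]
near=lambda u,v,r:(xx-u)**2+(yy-v)**2<r*r
f=lambda u,v:(150+.4*u,90+.4*v)
brass=(H>10)&(H<26)&(S>110)&(V>90)
D={'red':dict(c=f(520,192),m=f(560,274),k=f(550,188),i=f(545,148),t=f(529,213)),'blue':dict(c=f(318,300),m=f(361,379),k=f(277,331),i=f(343,267),t=f(302,335))}
C={}
for n,d in D.items():
    col=((H<8)|(H>172)) if n=='red' else (H>100)&(H<118)
    m=near(*d['c'],38)&~near(*d['c'],22)&col&(S>150)&(V>110)
    p=np.argwhere(m)[:,::-1].astype(np.float32)
    P=np.array([ray(s,*q,50.5)[:2] for q in p]); A=np.c_[2*P,np.ones(len(P))]; x=np.linalg.lstsq(A,(P**2).sum(1),rcond=None)[0]
    ctr=x[:2]; print(n,'disc circle',ctr.round(1),'R',np.sqrt(x[2]+ctr@ctr).round(1))
    T=ray(s,*d['t'],84)[:2]; C[n]=T
    ang=lambda k,z:np.round(np.arctan2(*((ray(s,*d[k],z)[:2]-T)[::-1])),3)
    mk=ray(s,*d['m'],50.5)[:2]-ctr
    print(' top',T.round(1),'mark r',np.linalg.norm(mk).round(1),np.arctan2(mk[1],mk[0]).round(3),'key',ang('k',75.5),np.linalg.norm(ray(s,*d['k'],75.5)[:2]-T).round(1),'idx',ang('i',68),np.linalg.norm(ray(s,*d['i'],68)[:2]-T).round(1))
d=C['red']-C['blue']; print(np.linalg.norm(d),'yaw',np.arctan2(-d[0],d[1]))
E
```

```text
red disc circle [529.5 363.5] R 23.6
 top [528.9 363.2] mark r 29.5 0.07 key 1.812 8.7 idx 2.336 16.9
blue disc circle [534.1 290.6] R 23.6
 top [533.9 291.3] mark r 30.1 0.067 key -1.811 8.7 idx 2.109 18.9
72.06881370576443 yaw 0.06832800822903325
```

Emit:
jog_arm(series="30 -14.4 14.5 0;30 -14.4 14.5 0;30 -14.4 14.5 0;29 -14.4 14.5 0;0 0 0 0;0 0 0 0;0 0 0 0")

```text
t: 2.75
tool_pos: [405.2, 325.7, 114.5]
tcp_rot: [0.001, 0.219, 0.976, 0.001]
ft_force: [-0.3, 0.2, -0.7]
opening: 0.999
gripper_force: 0.0
```

```bash
cat >> h.py <<'E'
def knob(s,n,z,guess,r=22):
    im=s['img']; hsv=cv2.cvtColor(im,cv2.COLOR_RGB2HSV); H,S,V=[hsv[...,i].astype(int) for i in range(3)]
    yy,xx=np.mgrid[:400,:640]; u,v=proj(s,[*guess,z]); near=lambda r:(xx-u)**2+(yy-v)**2<r*r
    col=((H<8)|(H>172)) if n=='red' else (H>98)&(H<125)
    cap=(near(r)&col&(S>120)&(V>80)).astype(np.uint8)
    k,l,st,_=cv2.connectedComponentsWithStats(cap); b=(l==1+st[1:,4].argmax()).astype(np.uint8)
    hull=cv2.convexHull(np.argwhere(b)[:,::-1].astype(np.int32)); full=cv2.fillPoly(np.zeros_like(b),[hull],1)>0
    P=np.array([ray(s,*q[0],z)[:2] for q in hull]); c,R=cv2.minEnclosingCircle(P.astype(np.float32)); c=np.array(c)
    w=np.array([ray(s,*q[::-1],z)[:2] for q in np.argwhere(full&(S<90)&(V>120))]); 
    far=w.mean(0)-c; return c.round(1),round(R,1),np.arctan2(far[1],far[0]).round(3),len(w)
E
python3 - <<'E'
from h import *
s=snapshot('wrist'); save(s,'w3.png'); st=monitor.state(); np.save('w3.npy',s,allow_pickle=True)
print(knob(s,'red',26,(397,362)),st['tool_pos'].round(1),st['tcp_rot'].round(4))
print(knob(s,'blue',26,(347,287)))
E
```

```text
(array([397.3, 361.6]), 10.1, np.float64(1.545), 39) [405.1 325.5 114.2] [9.000e-04 2.193e-01 9.757e-01 8.000e-04]
(array([347.5, 287.2]), 10.1, np.float64(-2.583), 54)
```

Emit:
jog_arm(series="22.5 29.3 0 0;0 0 36 0;0 0 36 0;0 0 24 0;0 0 12 0;0 0 0 0;0 0 0 0", jaw=0.3, force=30)

```text
t: 3.68
tool_pos: [396.9, 361.7, 6.2]
tcp_rot: [0.001, 0.219, 0.976, 0.001]
ft_force: [0.6, 0.7, 0.2]
opening: 0.65
gripper_force: 0.0
```

```bash
python3 - <<'E'
from h import *
s=snapshot('wrist'); save(s,'w4.png'); st=monitor.state(); print(st['tool_pos'].round(2),st['tcp_rot'].round(4),st['ft_force'],proj(s,(397.3,361.6,26)))
E
```

```text
[396.89 361.7    6.37] [8.000e-04 2.192e-01 9.757e-01 9.000e-04] [0.93795958 0.8976132  0.58035668] [317.33435014 279.41235916]
```

View pics/w4.png

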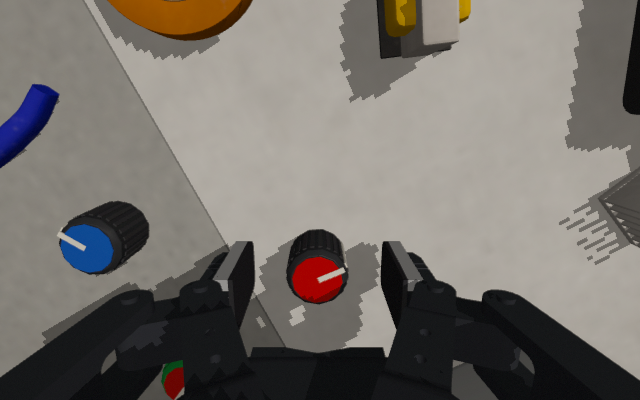

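The red knob is centred between the fingers, with its cap at (317,280). Closing on it.

Emit:
jog_arm(series="0 0 0 0;0 0 0 0;0 0 0 0;0 0 0 0;0 0 0 0;0 0 0 0", jaw=-1, force=40)

```text
t: 4.47
tool_pos: [396.3, 361.4, 6.1]
tcp_rot: [0.0, 0.219, 0.976, 0.0]
ft_force: [-0.8, -0.9, 6.5]
opening: 0.271
gripper_force: 39.0
```

Emit:
jog_arm(series="0 0 -30 0;0 0 -40 0;0 0 -45 0;0 0 0 0;0 0 0 0;0 0 0 0")

```text
t: 5.22
tool_pos: [394.9, 360.4, 118.7]
tcp_rot: [-0.001, 0.219, 0.976, -0.001]
ft_force: [-0.2, 0.3, -0.0]
opening: 0.276
gripper_force: 39.3
```

```bash
python3 - <<'E'
from h import *
s=snapshot('wrist'); save(s,'w5.png'); st=monitor.state(); t=st['tool_pos'];print(t.round(2),st['tcp_rot'].round(4),st['q'].round(2),st['opening'])
print(knob(s,'red',t[2]+20,t[:2],r=40))
E
```

```text
[395.   360.5  118.78] [-0.0011  0.2191  0.9757 -0.0011] [ 0.61  0.31  1.76  0.    1.08 -0.52] 0.2746768179966208
(array([395.7, 360.3]), 10.1, np.float64(1.486), 110)
```

Emit:
jog_arm(series="-30 15 0 0;-30 15 0 0;-30 15 0 0;-29.5 14.5 0 0;0 0 0 -0.15;0 0 0 -0.15;0 0 0 0;0 0 0 0;0 0 0 0")

```text
t: 6.4
tool_pos: [529.2, 363.8, 120.1]
tcp_rot: [-0.0, 0.071, 0.997, -0.0]
ft_force: [0.1, 0.6, 0.9]
opening: 0.271
gripper_force: 39.3
```

```bash
cat > look.py <<'E'
from h import *
import sys
n,name=sys.argv[1],sys.argv[2]
s=snapshot('wrist'); save(s,name+'.png'); st=monitor.state(); t=st['tool_pos']; np.save(name+'.npy',s,allow_pickle=True)
w,x,y,z=st['tcp_rot']; th=2*np.arctan2(y,x)-np.pi/2
print(t.round(2),'yangle',round(th,3),'q',st['q'].round(2),'F',st['ft_force'].round(1),'open',round(st['opening'],3))
print(knob(s,n,t[2]+20,t[:2],r=40))
E
python3 look.py red w6
```

```text
[529.27 363.85 120.25] yangle 1.428 q [ 0.49  0.45  1.52  0.    1.17 -0.93] F [-0.  -0.8 -0.1] open 0.272
(array([530., 364.]), 10.1, np.float64(1.793), 113)
```

View pics/w6.png

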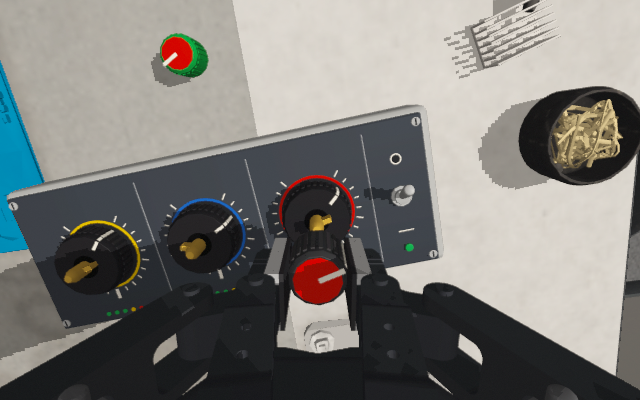

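The held knob's cap is at (320,280). The red shaft and its key lie just ahead at (319,222), and the key and pointer agree.

Emit:
jog_arm(series="0.7 -0.7 14 0;0 0 14 0;0 0 0 0;0 0 0 0;0 0 0 0")

```text
t: 7.08
tool_pos: [529.0, 363.5, 92.8]
tcp_rot: [0.0, 0.071, 0.997, 0.0]
ft_force: [0.5, 0.8, 0.5]
opening: 0.273
gripper_force: 39.3
```

```bash
python3 look.py red w7
```

```text
[528.96 363.4   92.8 ] yangle 1.429 q [ 0.49  0.47  1.56  0.    1.11 -0.94] F [-0.1  0.5 -0.3] open 0.271
(array([529.7, 363.5]), 10.1, np.float64(1.784), 113)
```

Emit:
jog_arm(series="0.5 0 3 0;0 0 3 0;0 0 3 0;0 0 2 0;0 0 0 0;0 0 0 0")

```text
t: 7.88
tool_pos: [528.2, 363.3, 81.3]
tcp_rot: [0.0, 0.071, 0.997, 0.0]
ft_force: [-1.2, 0.4, -0.9]
opening: 0.274
gripper_force: 39.3
```

Emit:
jog_arm(series="0 0 2 0;0 0 2 0;0 0 0 0.05;0 0 0 -0.05;0 0 0 -0.05;0 0 0 0.05;0 0 0 0")

```text
t: 8.75
tool_pos: [528.2, 363.3, 77.2]
tcp_rot: [0.0, 0.071, 0.998, 0.0]
ft_force: [0.5, -0.1, 0.4]
opening: 0.267
gripper_force: 39.2
```

Emit:
jog_arm(series="0 0 1 0;0 0 1 0;0 0 1 0;0 0 0 0;0 0 0 0")

```text
t: 9.38
tool_pos: [528.4, 363.4, 75.4]
tcp_rot: [0.001, 0.071, 0.997, 0.0]
ft_force: [0.1, -0.6, 5.3]
opening: 0.273
gripper_force: 39.6
```

The knob is home: it seats at TCP 75.4 with 5 N of contact. Now I'll turn the trim clockwise.

Emit:
jog_arm(series="0 0 -1.5 0;0.03 0.11 0 0.15;0.03 0.11 0 0.15;0.03 0.11 0 0.15;0.03 0.11 0 0.15;0.03 0.11 0 0.15;0.03 0.11 0 0.15;0.03 0.11 0 0.15;0.03 0.11 0 0.15;0.03 0.11 0 0.15;0.03 0.11 0 0.15;0.03 0.11 0 0.15;0.03 0.11 0 0.15;0 0 0 0;0 0 0 0")

```text
t: 11.25
tool_pos: [529.6, 364.5, 75.7]
tcp_rot: [0.0, 0.825, 0.565, 0.001]
ft_force: [3.0, 1.6, -1.5]
opening: 0.269
gripper_force: 39.2
```

```bash
python3 look.py red w8
```

```text
[529.53 364.47  75.77] yangle -0.369 q [ 0.49  0.49  1.57 -0.    1.08  0.86] F [ 3.9  1.3 -1.7] open 0.272
(array([529. , 363.5]), 10.1, np.float64(0.01), 133)
```

Emit:
jog_arm(series="0 0 0 0.04;0 0 0 0;0 0 0 -0.05;0 0 0 -0.05;0 0 0 0")

```text
t: 11.92
tool_pos: [529.0, 364.0, 75.9]
tcp_rot: [0.0, 0.808, 0.589, 0.0]
ft_force: [2.9, 0.3, -0.8]
opening: 0.274
gripper_force: 39.3
```

Emit:
jog_arm(series="0 0 0 0;0 0 0 0;0 0 0 0;0 0 0 0", jaw=-0.2)

```text
t: 12.42
tool_pos: [528.6, 364.2, 75.8]
tcp_rot: [-0.0, 0.808, 0.589, -0.0]
ft_force: [-0.2, 0.3, -0.3]
opening: 0.397
gripper_force: 0.0
```

```bash
python3 look.py red w9
```

```text
[528.7  364.17  75.81] yangle -0.311 q [0.49 0.49 1.57 0.   1.08 0.81] F [ 0.1 -0.3 -0.8] open 0.4
(array([528.2, 363.1]), 10.2, np.float64(0.075), 133)
```

Emit:
jog_arm(series="-0.8 0 0 0;0 0 0 0;0 0 -3 -0.145;0 0 0 -0.145;0 0 0 -0.145;0 0 0 -0.145;0 0 0 -0.145;0 0 0 -0.145;0 0 0 -0.145;0 0 0 -0.145;0 0 0 -0.145;0 0 0 -0.145;0 0 0 -0.145;0 0 0 -0.145;0 0 0 0;0 0 0 0", jaw=0.35)

```text
t: 14.48
tool_pos: [528.6, 363.5, 78.8]
tcp_rot: [0.0, 0.072, 0.997, 0.0]
ft_force: [0.8, -0.6, 0.3]
opening: 0.679
gripper_force: 0.0
```

```bash
python3 look.py red w10
```

```text
[528.64 363.44  78.83] yangle 1.427 q [ 0.49  0.49  1.57  0.    1.08 -0.93] F [0.1 0.  0.6] open 0.674
(array([526.6, 363.5]), 10.0, np.float64(0.113), 111)
```

View pics/w10.png

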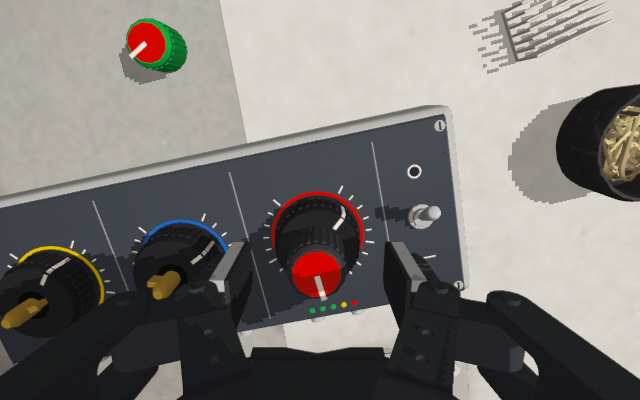

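The red knob is seated with its pointer at 12 o'clock, cap at (317,273). The ring's index is at (343,215) and clear of the fingers. Now I'll lower over the ring.

Emit:
jog_arm(series="0 0 9 0;0 0 9 0;0 0 6 0;0 0 3 0;0 0 0 0;0 0 0 0", jaw=0.25)

```text
t: 15.28
tool_pos: [528.9, 363.6, 52.1]
tcp_rot: [0.0, 0.071, 0.997, 0.0]
ft_force: [0.1, -0.6, 0.5]
opening: 0.624
gripper_force: 0.0
```

Emit:
jog_arm(series="0 0 0 0;0 0 0 0;0 0 0 0;0 0 0 0", jaw=-1, force=40)

```text
t: 15.78
tool_pos: [528.8, 363.3, 52.5]
tcp_rot: [0.0, 0.071, 0.997, 0.0]
ft_force: [-0.0, -1.1, 5.8]
opening: 0.471
gripper_force: 40.5
```

Emit:
jog_arm(series="0 0 0 0.16;0 0 0 0.16;0 0 0 0.16;0 0 0 0.16;0 0 0 0.16;0 0 0 0.16;0 0 0 0.16;0 0 0 0.16;0 0 0 0.16;0 0 0 0.16;0 0 0 0.16;0 0 0 0.16;0 0 0 0.16;0 0 0 0.1;0 0 0 0;0 0 0 0")

```text
t: 17.77
tool_pos: [530.1, 363.8, 52.5]
tcp_rot: [0.0, 0.917, 0.399, 0.002]
ft_force: [3.8, -1.8, 4.8]
opening: 0.472
gripper_force: 40.6
```

```bash
python3 look.py red w11; python3 - <<'E'
import cv2; a=cv2.imread('pics/w11.png'); cv2.imwrite('pics/c11.png',cv2.resize(a[150:350,180:460],(784,560),interpolation=cv2.INTER_CUBIC))
E
```

```text
[530.12 363.79  52.5 ] yangle -0.75 q [ 0.49  0.51  1.6  -0.    1.03  1.24] F [ 3.1 -1.   4.9] open 0.468
(array([521.1, 358.9]), 8.7, np.float64(-1.542), 60)
```

View pics/c11.png

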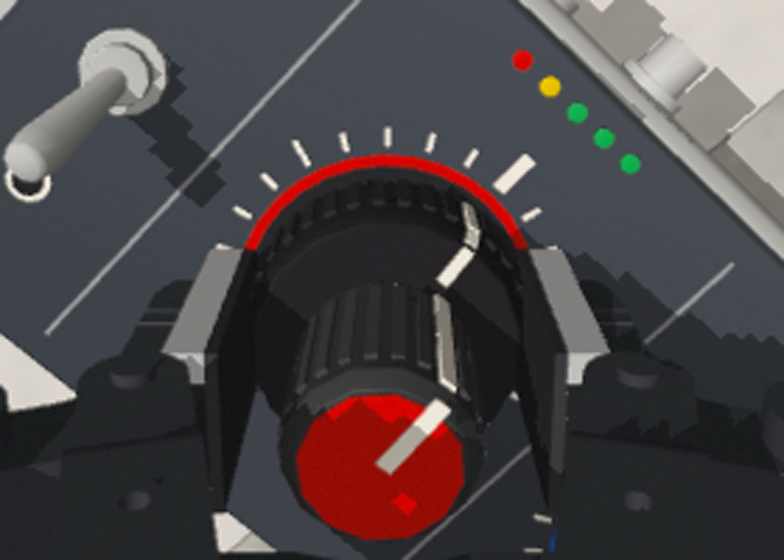

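The ring line (crop (439,283)–(472,240)) is a little short of the mark. The trim pointer (385,468)–(447,408) and the mark at (515,173) give the angles.

```bash
python3 - <<'E'
from h import *
s=np.load('w11.npy',allow_pickle=True).item()
f=lambda u,v,z:ray(s,180+u/2.8,150+v/2.8,z)[:2]
def L(a,b,z): p,q=f(*a,z),f(*b,z); d=q-p; return p.round(1),q.round(1),np.arctan2(d[1],d[0]).round(3)
print('idx',L((439,283),(472,240),68)); print('ptr',L((381,468),(447,408),95.5)); print('mark',L((500,188),(530,160),50.5))
E
```

```text
idx (array([542.1, 365.6]), array([549.9, 367.3]), np.float64(0.213))
ptr (array([528.2, 362.7]), array([539.2, 363.3]), np.float64(0.053))
mark (array([555.6, 364.8]), array([562.1, 365. ]), np.float64(0.041))
```

Emit:
jog_arm(series="0 0 0 0.07;0 0 0 0.06;0 0 0 0;0 0 0 0")

```text
t: 18.32
tool_pos: [530.2, 363.7, 52.5]
tcp_rot: [0.0, 0.941, 0.339, 0.002]
ft_force: [4.2, 0.2, 6.1]
opening: 0.473
gripper_force: 40.6
```

Emit:
jog_arm(series="0 0 0 0;0 0 0 0;0 0 0 0;0 0 -15 0;0 0 -30 0;0 0 -35 0;0 0 0 0;0 0 0 0;0 0 0 0", jaw=0.25)

```text
t: 19.45
tool_pos: [527.8, 363.0, 130.7]
tcp_rot: [0.0, 0.941, 0.338, -0.001]
ft_force: [-0.2, 0.6, 0.3]
opening: 0.625
gripper_force: 0.0
```

```bash
python3 look.py red w12; python3 - <<'E'
import cv2; a=cv2.imread('pics/w12.png'); cv2.imwrite('pics/c12.png',cv2.resize(a[150:300,210:410],(800,600),interpolation=cv2.INTER_CUBIC))
E
```

```text
[527.84 363.04 130.6 ] yangle -0.881 q [0.49 0.44 1.51 0.   1.2  1.37] F [-0.3 -0.1  0.3] open 0.627
(array([540. , 373.1]), 4.6, np.float64(nan), 0)h.py:18: RuntimeWarning: Mean of empty slice.
  far=w.mean(0)-c; return c.round(1),round(R,1),np.arctan2(far[1],far[0]).round(3),len(w)
  ret = ret.dtype.type(ret / rcount)
```

View pics/c12.png

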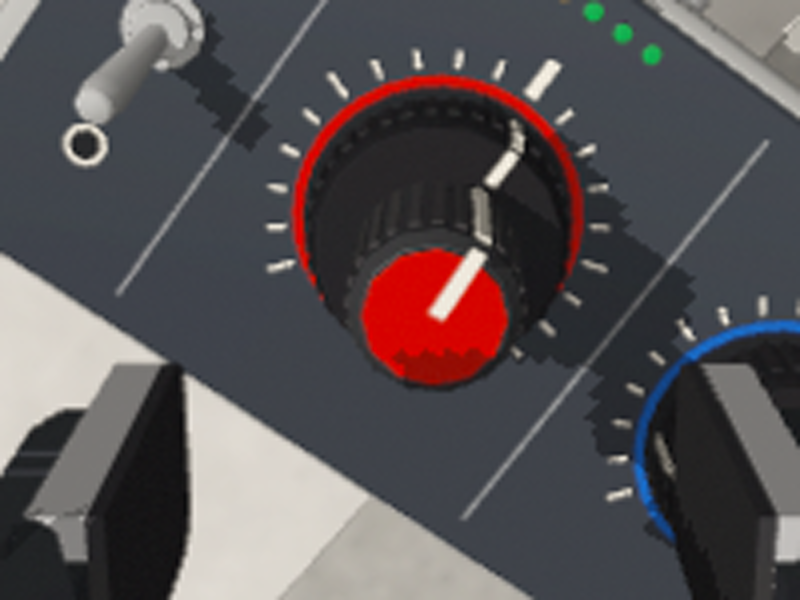

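```bash
python3 - <<'E'
from h import *
s=np.load('w12.npy',allow_pickle=True).item()
f=lambda u,v,z:ray(s,210+u/4,150+v/4,z)[:2]
def L(a,b,z): p,q=f(*a,z),f(*b,z); d=q-p; return p.round(1),q.round(1),np.arctan2(d[1],d[0]).round(3)
print('idx',L((491,185),(521,148),68)); print('ptr',L((435,317),(481,252),95.5)); print('mark',L((533,95),(553,65),50.5), 'cap',f(435,317,95.5),'panelline',L((464,517),(766,143),50))
s=snapshot('top'); print(knob(s,'blue',26,(347,287),14))
E
```

```text
idx (array([542.6, 363.3]), array([550. , 363.6]), np.float64(0.033))
ptr (array([528.2, 362.7]), array([539.4, 363.9]), np.float64(0.103))
mark (array([555.7, 364.4]), array([561.6, 365.1]), np.float64(0.124)) cap [528.22596535 362.71987526] panelline (array([489.4, 323.6]), array([574.2, 329.1]), np.float64(0.064))Traceback (most recent call last):
  File "<stdin>", line 6, in <module>
  File "h.py", line 14, in knob
    k,l,st,_=cv2.connectedComponentsWithStats(cap); b=(l==1+st[1:,4].argmax()).astype(np.uint8)
                                                            ~~~~~~~~~~~~~~~^^
ValueError: attempt to get argmax of an empty sequence
```

The red channel agrees within about 0.03 rad. Now the blue knob.

Emit:
jog_arm(series="-43 -9 0 0;-43 -9 0 0;-43 -9 0 0;-43 -9 0 0;-43 -9 0 0;0 0 6 -0.127;0 0 6 -0.127;0 0 5 -0.127;0 0 0 0;0 0 0 0;0 0 0 0")

```text
t: 20.92
tool_pos: [334.3, 261.4, 114.9]
tcp_rot: [-0.0, 0.86, 0.51, 0.0]
ft_force: [-0.8, 0.6, 0.1]
opening: 0.623
gripper_force: 0.0
```

```bash
python3 - <<'E'
from h import *
s=snapshot('wrist'); save(s,'w13.png'); st=monitor.state(); t=st['tool_pos']; w,x,y,z=st['tcp_rot']
th=2*np.arctan2(y,x)-np.pi/2; print(t.round(2),th,st['q'].round(2))
c=knob(s,'blue',26,(347.5,287.2),60); d=c[0]-t[:2]; a=th+np.pi/2; print(c,proj(s,[*c[0],26]),'tool x,y',d@[np.cos(a),np.sin(a)],d@[np.cos(th),np.sin(th)])
E
```

```text
[334.27 261.43 114.92] -0.5007365313088734 [0.5  0.16 1.99 0.   1.   1.  ]
(array([347.2, 287.4]), 10.2, np.float64(-2.612), 51) [316.01729979 162.14281118] tool x,y 28.98995460937426 -1.12736921857673
```

Emit:
jog_arm(series="29 -1.1 0 0;0 0 36 0;0 0 36 0;0 0 24 0;0 0 12 0;0 0 0 0;0 0 0 0")

```text
t: 21.85
tool_pos: [347.9, 287.8, 7.6]
tcp_rot: [-0.0, 0.86, 0.51, 0.001]
ft_force: [-0.2, -0.1, -0.2]
opening: 0.629
gripper_force: 0.0
```

Emit:
jog_arm(series="0 0 0 0;0 0 0 0;0 0 0 0;0 0 0 0;0 0 0 0;0 0 0 0", jaw=-1, force=40)

```text
t: 22.6
tool_pos: [347.6, 287.6, 7.7]
tcp_rot: [-0.0, 0.86, 0.51, 0.001]
ft_force: [-0.3, -0.6, 5.2]
opening: 0.273
gripper_force: 38.9
```

Emit:
jog_arm(series="0 0 -30 0;0 0 -40 0;0 0 -44 0;0 0 0 0;0 0 0 0;0 0 0 0")

```text
t: 23.35
tool_pos: [346.0, 286.7, 119.6]
tcp_rot: [-0.0, 0.86, 0.51, -0.001]
ft_force: [0.1, 0.8, 0.0]
opening: 0.27
gripper_force: 39.3
```

```bash
python3 look.py blue w14
```

```text
[346.19 286.73 119.55] yangle -0.5 q [0.54 0.19 1.93 0.   1.02 1.04] F [-0.3  0.9  0.5] open 0.27
(array([346.2, 287.2]), 9.9, np.float64(-2.578), 116)
```

Emit:
jog_arm(series="23.4 40.8 0 0;23.4 40.8 0 0;23.3 40.8 0 0;23.3 40.9 0 0;0 0 0 -0.13;0 0 0 -0.13;0 0 0 -0.13;0 0 0 -0.13;0 0 0 -0.13;0 0 0 -0.13;0 0 0 0;0 0 0 0;0 0 0 0")

```text
t: 25.02
tool_pos: [535.1, 290.9, 120.5]
tcp_rot: [-0.0, 0.602, 0.799, -0.0]
ft_force: [0.8, 0.1, -0.4]
opening: 0.268
gripper_force: 39.4
```

```bash
python3 look.py blue w15
```

```text
[535.11 290.98 120.61] yangle 0.279 q [0.38 0.4  1.6  0.   1.14 0.1 ] F [ 0.5 -0.4 -0.4] open 0.272
(array([534.9, 291.5]), 10.0, np.float64(-1.811), 127)
```

Emit:
jog_arm(series="-0.3 -1 14 0;0 0 13 0;0 0 0 0;0 0 0 0;0 0 0 0")

```text
t: 25.7
tool_pos: [534.7, 290.6, 94.2]
tcp_rot: [0.0, 0.602, 0.799, 0.0]
ft_force: [0.7, -0.9, -0.6]
opening: 0.268
gripper_force: 39.4
```

```bash
python3 look.py blue w16
```

```text
[534.65 290.57  94.27] yangle 0.28 q [0.38 0.43 1.63 0.   1.08 0.1 ] F [-0.7 -0.1  0.4] open 0.27
(array([534.4, 291.1]), 10.0, np.float64(-1.811), 127)
```

Emit:
jog_arm(series="0 -0.4 3 0;0 0 3 0;0 0 2 0;0 0 2 0;0 0 1.5 0;0 0 1.5 0;0 0 0 0;0 0 0 0")

```text
t: 26.75
tool_pos: [533.9, 290.3, 80.9]
tcp_rot: [-0.0, 0.602, 0.799, 0.0]
ft_force: [-0.5, 0.9, -0.7]
opening: 0.273
gripper_force: 39.4
```

Emit:
jog_arm(series="0 0 1.5 0;0 0 1.5 0;0 0 1 0;0 0 1 0;0 0 1 0;0 0 0 0;0 0 0 0")

```text
t: 27.62
tool_pos: [534.1, 290.4, 76.8]
tcp_rot: [0.0, 0.601, 0.799, 0.001]
ft_force: [-2.7, -0.7, 10.5]
opening: 0.272
gripper_force: 40.1
```

Emit:
jog_arm(series="0 0 -2 0;0.04 0.07 0 -0.152;0.04 0.07 0 -0.152;0.04 0.07 0 -0.152;0.04 0.07 0 -0.152;0.04 0.07 0 -0.152;0.04 0.07 0 -0.152;0.04 0.07 0 -0.152;0.04 0.07 0 -0.152;0.04 0.07 0 -0.152;0.04 0.07 0 -0.152;0.04 0.07 0 -0.152;0.04 0.07 0 -0.152;0.04 0.07 0 -0.152;0 0 0 0;0 0 0 0")

```text
t: 29.62
tool_pos: [534.2, 289.9, 77.1]
tcp_rot: [-0.0, -0.335, 0.942, -0.001]
ft_force: [-0.3, -6.0, 4.7]
opening: 0.271
gripper_force: 39.7
```

```bash
python3 look.py blue w17
```

```text
[534.19 289.91  77.13] yangle 2.254 q [ 0.38  0.44  1.65 -0.    1.04 -1.87] F [ 1.  -6.   5.2] open 0.269
(array([533.8, 290. ]), 9.9, np.float64(0.169), 122)
```

Emit:
jog_arm(series="0 0 0 0.05;0 0 0 0.05;0 0 0 0")

```text
t: 30.05
tool_pos: [534.2, 290.5, 77.1]
tcp_rot: [0.0, -0.288, 0.958, -0.001]
ft_force: [0.4, -4.8, 5.0]
opening: 0.271
gripper_force: 39.7
```

Emit:
jog_arm(series="0 0 0 0;0 0 0 0;0 0 0 0;0 0 0 0", jaw=-0.2)

```text
t: 30.55
tool_pos: [533.6, 291.5, 76.6]
tcp_rot: [-0.0, -0.288, 0.957, 0.0]
ft_force: [-0.0, -0.4, -0.6]
opening: 0.405
gripper_force: 0.0
```

```bash
python3 look.py blue w18
```

```text
[533.67 291.41  76.68] yangle 2.156 q [ 0.39  0.44  1.65  0.    1.04 -1.77] F [-0.3  0.4  0.2] open 0.398
(array([533.9, 290.7]), 10.0, np.float64(0.047), 127)
```

Emit:
jog_arm(series="0.3 -0.7 0 0;0 0 0 0;0 0 0 0;0 0 8 0;0 0 8 0;0 0 5 0;0 0 3 0;0 0 0 0;0 0 0 0", jaw=0.25)

```text
t: 31.72
tool_pos: [534.1, 290.5, 53.0]
tcp_rot: [0.0, -0.288, 0.957, 0.0]
ft_force: [0.0, -0.1, 0.2]
opening: 0.625
gripper_force: 0.0
```

Emit:
jog_arm(series="0 0 0 0;0 0 0 0;0 0 0 0;0 0 0 0", jaw=-1)

```text
t: 32.22
tool_pos: [534.3, 290.3, 53.4]
tcp_rot: [0.001, -0.289, 0.957, -0.0]
ft_force: [0.7, -2.0, 5.6]
opening: 0.47
gripper_force: 40.4
```

Emit:
jog_arm(series="0 0 0 0.16;0 0 0 0.16;0 0 0 0.16;0 0 0 0.16;0 0 0 0.16;0 0 0 0.16;0 0 0 0.16;0 0 0 0.16;0 0 0 0.16;0 0 0 0.16;0 0 0 0.16;0 0 0 0.16;0 0 0 0.06;0 0 0 0;0 0 0 0")

```text
t: 34.1
tool_pos: [534.3, 290.3, 53.4]
tcp_rot: [0.0, 0.642, 0.766, 0.0]
ft_force: [0.2, -2.4, 5.2]
opening: 0.467
gripper_force: 40.5
```

```bash
python3 look.py blue w19; python3 - <<'E'
import cv2; a=cv2.imread('pics/w19.png'); cv2.imwrite('pics/c19.png',cv2.resize(a[150:350,180:460],(784,560),interpolation=cv2.INTER_CUBIC))
E
```

```text
[534.26 290.34  53.47] yangle 0.176 q [ 0.38  0.47  1.68 -0.    0.99  0.21] F [-0.5 -1.6  4.5] open 0.472
(array([536.3, 279.7]), 11.7, np.float64(-0.563), 115)
```

View pics/c19.png

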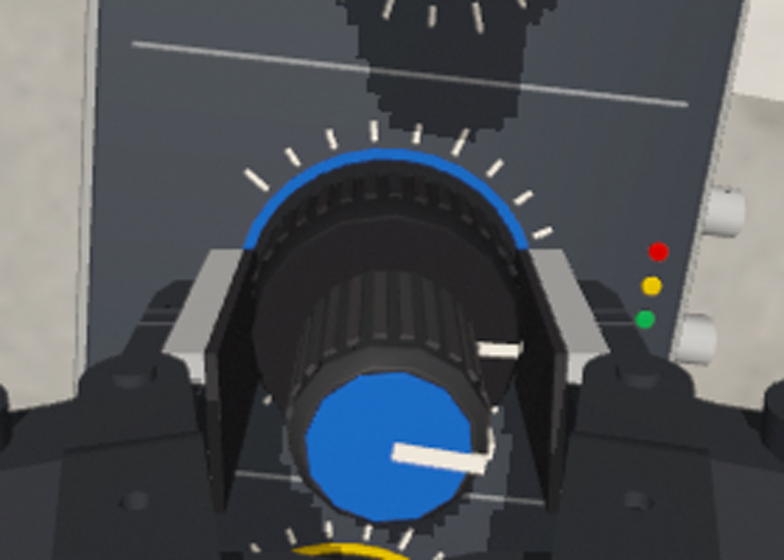

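The ring line is at crop (478,348)–(520,350) and the trim pointer at (393,453)–(487,465).

```bash
python3 - <<'E'
from h import *
s=np.load('w19.npy',allow_pickle=True).item()
f=lambda u,v,z:ray(s,180+u/2.8,150+v/2.8,z)[:2]
def L(a,b,z): p,q=f(*a,z),f(*b,z); d=q-p; return p.round(1),q.round(1),np.arctan2(d[1],d[0]).round(3)
print('idx',L((478,348),(520,350),68)); print('ptr',L((393,453),(487,465),95.5)); print('panel',L((133,44),(686,104),50)); print('cap',f(390,447,95.5))
E
```

```text
idx (array([547.8, 291.8]), array([553.9, 292.6]), np.float64(0.124))
ptr (array([535.2, 290.1]), array([546.5, 290.5]), np.float64(0.032))
panel (array([489. , 323.9]), array([574.8, 329.6]), np.float64(0.067))
cap [534.66688565 290.84581711]
```

Emit:
jog_arm(series="0 0 0 0.045;0 0 0 0;0 0 0 0")

```text
t: 34.52
tool_pos: [534.3, 290.3, 53.4]
tcp_rot: [0.0, 0.659, 0.752, 0.0]
ft_force: [-0.5, -2.2, 5.9]
opening: 0.469
gripper_force: 40.5
```

Emit:
jog_arm(series="0 0 0 0;0 0 0 0;0 0 0 0;0 0 -15 0;0 0 -30 0;0 0 -35 0;0 0 0 0;0 0 0 0;0 0 0 0", jaw=0.25)

```text
t: 35.65
tool_pos: [533.1, 290.1, 131.8]
tcp_rot: [-0.001, 0.659, 0.752, -0.001]
ft_force: [-0.6, 0.5, 0.8]
opening: 0.625
gripper_force: 0.0
```

```bash
python3 look.py blue w20; python3 - <<'E'
import cv2; a=cv2.imread('pics/w20.png'); cv2.imwrite('pics/c20.png',cv2.resize(a[30:330,160:480],(640,600),interpolation=cv2.INTER_CUBIC))
E
```

```text
[533.13 290.14 131.68] yangle 0.131 q [0.38 0.39 1.59 0.   1.17 0.25] F [-0.3  0.5  0.3] open 0.627
(array([531.7, 306.1]), 4.4, np.float64(nan), 0)h.py:18: RuntimeWarning: Mean of empty slice.
  far=w.mean(0)-c; return c.round(1),round(R,1),np.arctan2(far[1],far[0]).round(3),len(w)
  ret = ret.dtype.type(ret / rcount)
```

View pics/c20.png

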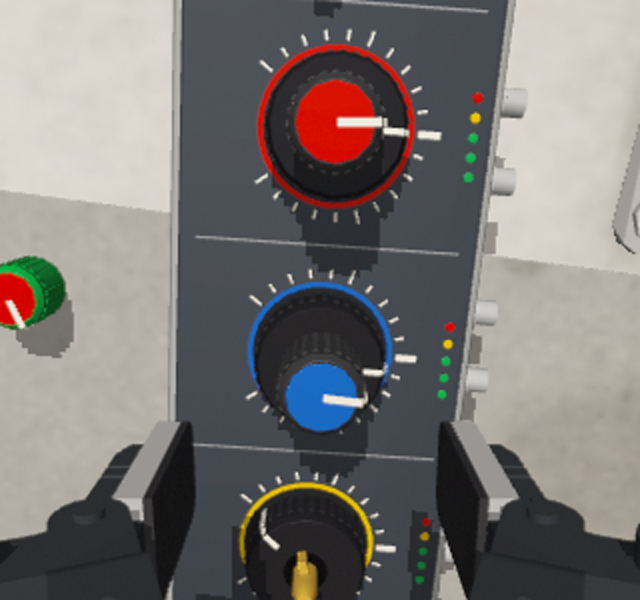

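```bash
python3 - <<'E'
from h import *
s=np.load('w20.npy',allow_pickle=True).item()
f=lambda u,v,z:ray(s,160+u/2,30+v/2,z)[:2]
def L(a,b,z): p,q=f(*a,z),f(*b,z); d=q-p; return p.round(1),q.round(1),np.arctan2(d[1],d[0]).round(3)
print('Rptr',L((337,123),(382,122),95.5),'Ridx',L((386,130),(407,132),68),'Rmark',L((418,133),(441,136),50.5))
print('Bptr',L((323,400),(364,404),95.5),'Bidx',L((363,372),(383,374),68),'Bmark',L((395,358),(416,360),50.5))
print('panel',L((195,236),(458,254),50)); 
for z in (26,): pass
print('toggle place',proj(s,(521,418,74)))
E
```

```text
Rptr (array([528.8, 362.9]), array([539.9, 364.6]), np.float64(0.153)) Ridx (array([543.7, 364. ]), array([549.8, 364.3]), np.float64(0.041)) Rmark (array([555.3, 365.2]), array([562.6, 365.3]), np.float64(0.008))
Bptr (array([535.2, 290. ]), array([546.6, 290.4]), np.float64(0.03)) Bidx (array([548., 291.]), array([554.4, 291.2]), np.float64(0.028)) Bmark (array([560.1, 291.9]), array([567.2, 292.2]), np.float64(0.034))
panel (array([489. , 324.1]), array([574.8, 329.6]), np.float64(0.064))
toggle place [327.22247211 -19.67992824]
```

Both channels are set, each within about 0.03 rad of the mark. Next is the toggle: shut fingers placed on the operator's side of it.

Emit:
jog_arm(series="33.2 -7.5 0 0;33.2 -7.5 0 0;33.2 -7.5 0 0;33.2 -7.5 0 0;0 0 0 0.065;0 0 20 0;0 0 0 0;0 0 0 0;0 0 0 0", jaw=-1)

```text
t: 36.83
tool_pos: [487.3, 418.3, 113.4]
tcp_rot: [0.0, 0.683, 0.73, 0.001]
ft_force: [0.5, -0.5, 0.1]
opening: 0.003
gripper_force: 0.0
```

```bash
python3 look.py red w21 2>/dev/null; python3 - <<'E'
from h import *
s=np.load('w21.npy',allow_pickle=True).item(); print(proj(s,(516.4,417.6,74)))
E
```

```text
[487.27 418.29 113.48] yangle 0.066 q [0.6  0.45 1.53 0.   1.16 0.54] F [-0.1  0.8  0.5] open 0.0
(array([501.8, 422.8]), 0.7, np.float64(nan), 0)
[369.03944516 231.92069072]
```

View pics/w21.png

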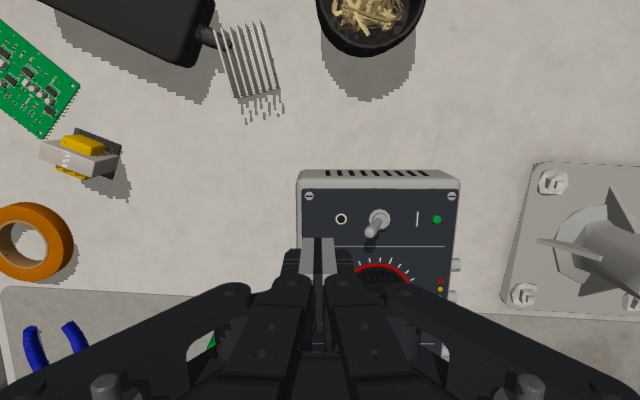

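The toggle tip is at (370,232), as predicted, with the fingers on the operator's side of it. Lowering, then pushing away.

Emit:
jog_arm(series="0 0 15 0;0 0 15 0;0 0 15 0;0 0 0 0;0 0 0 0;0 4 0 0;0 4 0 0;0 4 0 0;0 4 0 0;0 4 0 0;0 4 0 0;0 3 0 0;0 0 0 0;0 0 0 0")

```text
t: 38.62
tool_pos: [513.9, 419.9, 67.5]
tcp_rot: [0.0, 0.683, 0.73, -0.0]
ft_force: [-1.3, -0.6, -1.0]
opening: 0.002
gripper_force: 0.0
```

```bash
python3 - <<'E'
from h import *
s=snapshot('wrist'); np.save('w22.npy',s,allow_pickle=True); save(s,'w22.png')
for x in (516.4,534.9): print(proj(s,(x,418,74)))
cv2.imwrite('pics/c22.png',cv2.resize(s['img'][100:300,240:520,::-1],(784,560)))
E
```

```text
[323.15873265 267.79915756]
[365.65709305 270.4006206 ]
```

View pics/c22.png

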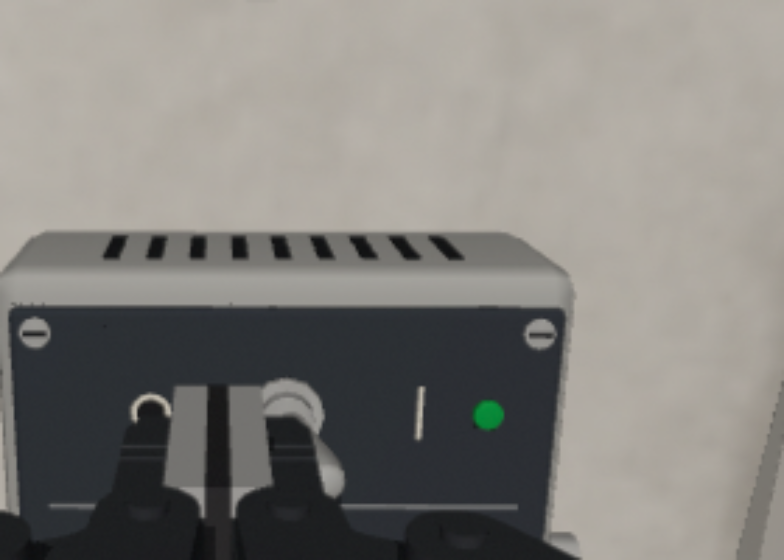

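The toggle has swung over: tip at crop (330,475), about 3 mm short of fully on. I'll push a little more.

Emit:
jog_arm(series="0 2 0 0;0 2 0 0;0 1 0 0;0 0 0 0;0 0 0 0")

```text
t: 39.3
tool_pos: [518.9, 420.3, 67.9]
tcp_rot: [0.0, 0.683, 0.73, 0.0]
ft_force: [-0.1, 0.7, -0.2]
opening: -0.004
gripper_force: 0.2
```

Emit:
jog_arm(series="0 1 0 0;0 1 0 0;0 1 0 0;0 1 0 0;0 0 0 0;0 0 0 0")

```text
t: 40.05
tool_pos: [520.9, 420.4, 67.7]
tcp_rot: [-0.001, 0.683, 0.73, -0.001]
ft_force: [-5.2, -0.8, 1.9]
opening: 0.005
gripper_force: 2.8
```

At the stop with 5 N. Now I'll back off, rise and check everything.

Emit:
jog_arm(series="0 -10 0 0;0 -20 0 0;0 0 -40 0;0 0 -50 0;0 -45 -30 0;0 -45 0 0;0 0 0 0;0 0 0 0;0 0 0 0")

```text
t: 41.18
tool_pos: [404.3, 412.8, 187.6]
tcp_rot: [0.0, 0.684, 0.73, 0.0]
ft_force: [1.0, 0.6, -0.1]
opening: 0.003
gripper_force: 0.0
```

```bash
python3 - <<'E'
from h import *
s=snapshot('wrist'); np.save('w23.npy',s,allow_pickle=True); save(s,'w23.png')
for p in ((516.4,417.6,74),(534.9,418.8,74),(529,363,95.5),(534,291,95.5)): print(proj(s,p))
E
```

```text
[462.76352258 198.07382482]
[486.77239199 198.10243348]
[478.34255417 276.42632708]
[467.81001564 357.62733237]
```

View pics/w23.png

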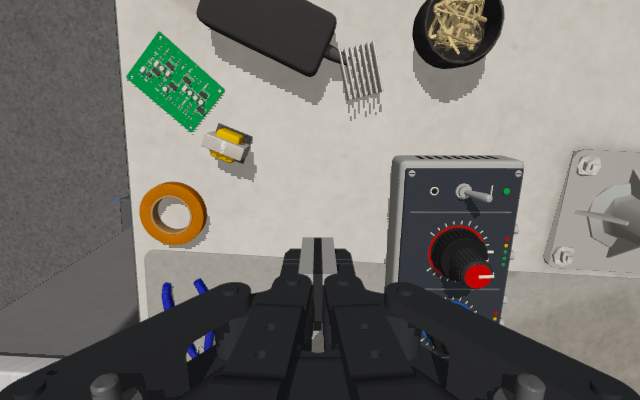

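The toggle is on, with its tip at (489,197) (predicted on: (487,198)). The red knob is home at (478,276) and the bystanders in view haven't moved.

```bash
python3 -c "
from bench import job; print(job.close_job())"
```

```text
the job is handed in; nothing more can be done
None
```

The red and blue trim knobs are home on their shafts, with trims and gain rings within about 0.03 rad of 12 o'clock by camera; yellow (no knob on the bench) was left alone, the toggle was flipped on last, and the job is handed in.

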